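# Tug-check the biscuit cassette, then turn it over

### The job

The gingerbread stars in the wire cassette clipped into the turn-over stand are to be iced on their backs. First give that cassette a firm tug straight up by its handle, holding the pull for about a second, to make sure its spring catches hold it, and let it settle back down; then take the frame's bar handle and swing the frame all the way over until the cassette lies upside down on the other side, lowering it gently instead of letting it drop.

Things in the scene. Friction and masses are not known exactly. Their poses are not given: they have to be found in the camera images.
- cassette_handle (a point): Grip point in the upright handle of the 150x76x26 mm wire biscuit cassette clipped in the turn-over stand (not the identical loose one). Handle 50 long (x), 12 thick (y), 30 tall (z); point on its centreline, 8 below its top, 22 above the cassette's top, 106 above the table. z out of the cassette's top (up at start). Frame around is level with that top; end catches rise 10 mm above it.
- cassette (a joint): How far the cassette is drawn out along its z against the sprung catches, m: 0 seated, 0.006 hard stop. It takes about 5 N to start (weight and preload), 9 N at the stop; springs back when let go. A good tug draws it out 0.004 or more for half a second. More than about 14 N starts to lift the whole frame.
- cradle_bar (a point): Middle of the swinging frame's round bar handle: 12 mm thick, 110 long along x, an arm at each end, 46 mm free between bar and frame edge, 80 above the table at start, free below. The hinge line is parallel to x, 160 mm from the bar along +y, 80 above the table; the cassette handle is 100 mm from the bar along +y. z up at start. The bar may turn between the fingers.
- cradle (a joint): Angle of the swinging frame on its hinge, rad: 0 at start, level on the bar's side; 1.57 bar straight above the hinge, 240 mm above the table; 3.14 fully over: level on the other side, upside down, bar again 80 mm above the table. Frame and cassette weigh 1 kg; let go on the way, it falls.

How it is judged:
On the way, in this order (a step that is already met when the one before it is completed fails the run):
1. the seated cassette is drawn up at least 3.5 mm against its catches and held there for 0.3 s, its frame still lying within 0.15 rad of level (value of joint cassette above 0.0035 m and value of joint cradle below 0.15 rad), for 0.3 s.
2. the cassette is let settle back to within 2 mm of its seat, the frame still within 0.15 rad of level (value of joint cassette below 0.002 m and value of joint cradle below 0.15 rad), for 0.1 s.
At the end, for the whole second after the job is handed in: the frame is turned over to within 10 degrees (0.17 rad) of fully over (joint above 2.97 rad), so that the cassette lies upside down on the other side, and it is at rest (value of joint cradle above 2.97 rad and velocity of joint cradle between -0.1 and 0.1 rad/s); the robot touches nothing.
It fails at once if the frame is dropped or flung over (turning faster than 4 rad/s) (velocity of joint cradle above 4 rad/s).
It also fails if it takes over 61 s, if anything falls off the work surface, if the arm or the gripper's body presses on something with over 40 N, if the wrist force passes 120 N, or if a joint passes its speed limit or range.

### The arm

A 6-joint arm with a two-finger parallel gripper is mounted at the origin on the work surface. World frame = base frame: x ahead of the robot, y to its left, z up, the work surface at z = 0. Lengths are in m, angles in rad, forces in N, time in s.
With the tool pointing down it reaches from about 0.35 to 0.85 m from the base axis. Payload 8.1 kg.
Tool frame: the origin (TCP) lies at the very end of the fingers, on their centre line; the grasp point (between the pads) lies 19 mm behind it; z points along the fingers, y is the direction in which the jaws open and shut (so a half turn about z gives the same grasp; the last joint's range is limited). The gripper opens to 93 mm and grips with 3 to 60 N. Pads are 15 mm wide; open, the fingers measure 128 mm over their backs; the gripper's body (75 mm by 188 mm) begins 65 mm behind the grasp point.
Start: joints at [-1.232, 0.13, 1.488, -0, 1.523, -0.085], TCP at [0.247, -0.547, 0.219] pointing down, gripper open.
Joint ranges: [-2.96, 2.96], [-0.89, 2.26], [0.02, 2.5], [-1.34, 4.48], [0, 2.73], [-2.66, 2.66]. Speed limits (rad/s): [2.39, 2.39, 2.79, 3.14, 3.14, 3.14].

### API

Orientations are given as a rotation vector (axis times angle).
In Python, from plant import read_state, read_camera, close_job gives the robot as it stands.
- The arm moves only by the tool jog_arm, never from a script. Its argument "motion" is one flat list of numbers, 7 for each row, row after row: the opening, from 0 (shut) to 1 (fully open), then the shift along the tool's x, y, z scaled (see below), then the turn, a rotation vector about the tool's x, y, z scaled (see below). A call has 1 to 8 rows; each row is the pose to reach, as a shift and turn from the pose measured when the call began, along the tool's axes at that moment; what a row does not reach only later rows make up. The controller multiplies each number of a shift by 0.5 m and each number of a turn by 90 degrees. A row lasts 1/10 s, in which the tool goes at most 50 mm and 8.59 degrees, less where a joint would pass 70% of its speed; a pose out of reach is approached as far as the arm can. A call with a number of a shift or a turn outside -1 to 1 is refused whole. A call with a gripper value outside its range is refused whole. The fingers move at their own pace and stop on an object; "grip_force" is the grip in N (left out, the last holds). Time passes only in rows, so rows that repeat a pose let the fingers close. It gives the time, the measured TCP pose, the force and the opening at its end, in the units of the state.
- read_state(): the state, without advancing time (a new reading comes with each control period).
- read_camera(name): name is "scene" or "top" or "wrist"; returns a dict with "frame" (384x512x3 uint8, red, green, blue), "vertical_fov" (degrees; the focal length in pixels is half the picture's height over the tangent of half this angle, whatever the lens; pixels are square), "cx", "cy" (the principal point, pixels), "world_from_camera" (4x4, takes a point from camera to world coordinates); the wrist camera has in their place "hand_eye" (4x4, takes a point from camera to tool coordinates, whose origin is the TCP and whose axes are the flange's). Camera axes: x right, y down, z forward; pixel columns grow to the right and rows downward; lengths in m; the calibration is good to about 2 mm. A picture is of the moment at which its call begins: read the wrist's pose just before it. There is no depth.
- close_job(): hands the job in, once; it reports no verdict.
The state is a dict: "t": time; "q": joint angles; "dq": joint speeds; "joint_torque": joint torques, N m; "tool_pos": TCP position; "orientation": TCP orientation; "force": force on the tool from outside, world axes, zero at the start; "wrist_torque": the same for the moment, N m; "opening": finger opening in m.
Only numpy, scipy, OpenCV 4.12 (cv2) and the standard library are available. Lean on these libraries where they do the work, as an engineer would, in place of code of your own. Each camera call takes 0.05 s, during which the arm holds its last target.

## Working session

There is one attempt and no reset: what is moved stays moved. The work goes in short steps, Python scripts to look and compute and a tool call to move; the robot and the scene stay as the last step left them, time stands still between calls to the robot, and variables do not carry over. Pictures are saved under pics/ and viewed, and the job is handed in when it is done.

Besides the shell and the picture viewer there is one more tool, called by a JSON object that holds its "name" and its "arguments". jog_arm: Moves the arm, as the interface text tells. Its arguments: {"type":"object","properties":{"motion":{"type":"array","items":{"type":"number"}},"grip_force":{"type":"number"}},"required":["motion"]}

```bash
mkdir -p pics; ls
python3 - <<'E'
from plant import *
import cv2, json, numpy as np
s=read_state(); print(s)
for n in ["scene","top","wrist"]:
    c=read_camera(n); cv2.imwrite(f"pics/{n}0.png",c["frame"][:,:,::-1])
    print(n,{k:(np.round(v,4).tolist() if not isinstance(v,float) else v) for k,v in c.items() if k!="frame"})
E
```

```text
pics
{'t': 0.0, 'q': array([-1.23240001e+00,  1.31143016e-01,  1.48925961e+00, -5.45096496e-06,
        1.52299364e+00, -8.53849828e-02]), 'dq': array([-8.22817152e-04,  3.44917203e-05, -1.57729178e-03,  1.14509907e-03,
        3.05035774e-03,  3.71508996e-04]), 'joint_torque': array([ 1.27543140e-04, -5.59845185e+01, -4.91759312e+01,  7.70057808e-02,
        3.55289213e-02, -1.79286494e-04]), 'tool_pos': array([ 0.24656643, -0.54638269,  0.21760909]), 'orientation': array([-3.06958244e+00, -6.60328343e-01,  3.65725228e-04]), 'force': array([-0.17447263,  0.10063995, -0.44024043]), 'wrist_torque': array([-0.01199378,  0.0421573 ,  0.04019659]), 'opening': 0.09297847938765426}
scene {'vertical_fov': 49.90691104950486, 'cx': 253.49837907809075, 'cy': 194.76278512423644, 'world_from_camera': [[-0.5085, 0.5827, -0.6339, 0.9597], [0.8611, 0.347, -0.3717, 0.2058], [0.0034, -0.7348, -0.6782, 0.5664], [0.0, 0.0, 0.0, 1.0]]}
top {'vertical_fov': 57.20618584221229, 'cx': 257.96760683140855, 'cy': 192.56599899628557, 'world_from_camera': [[-0.0174, -0.9899, 0.1407, 0.4563], [-0.9996, 0.0205, 0.0206, -0.033], [-0.0233, -0.1403, -0.9898, 0.7812], [0.0, 0.0, 0.0, 1.0]]}
wrist {'vertical_fov': 59.85481916764393, 'cx': 256.3635323404502, 'cy': 197.9179113699427, 'hand_eye': [[0.0, -0.9633, -0.2685, 0.0758], [1.0, 0.0, -0.0, -0.0002], [0.0, -0.2685, 0.9633, -0.166], [0.0, 0.0, 0.0, 1.0]]}
```

View pics/scene0.png

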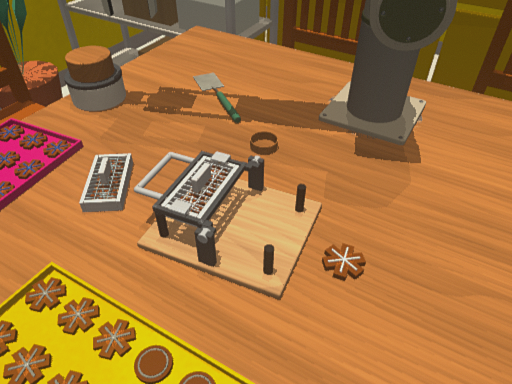

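View pics/top0.png

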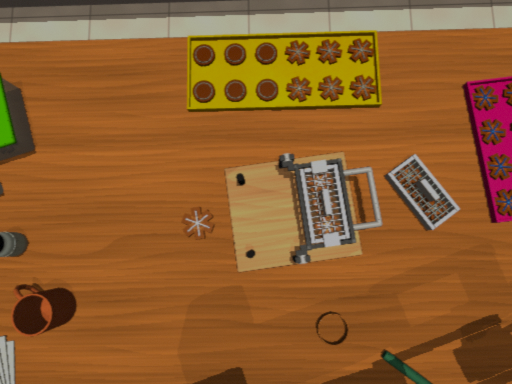

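View pics/wrist0.png

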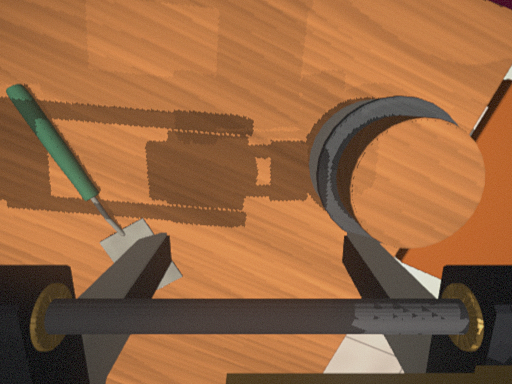

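The scene view shows the stand in the middle of the table with its cassette clipped in and the bar on the far left side. The loose cassette lies beside it at top px (423,192). In the top view the bar is at about (375,197) and the cassette handle at about (326,200). I'll enlarge both views.

Run:
```python
import cv2
a=cv2.imread("pics/top0.png")[140:280,220:400]; cv2.imwrite("pics/topc.png",cv2.resize(a,None,fx=4.4,fy=4.2,interpolation=cv2.INTER_CUBIC) if 0 else cv2.resize(a,(720,560),interpolation=cv2.INTER_CUBIC))
a=cv2.imread("pics/scene0.png")[130:300,120:330]; cv2.imwrite("pics/scenec.png",cv2.resize(a,(735,595),interpolation=cv2.INTER_CUBIC))
```

```text
(no output)
```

View pics/topc.png

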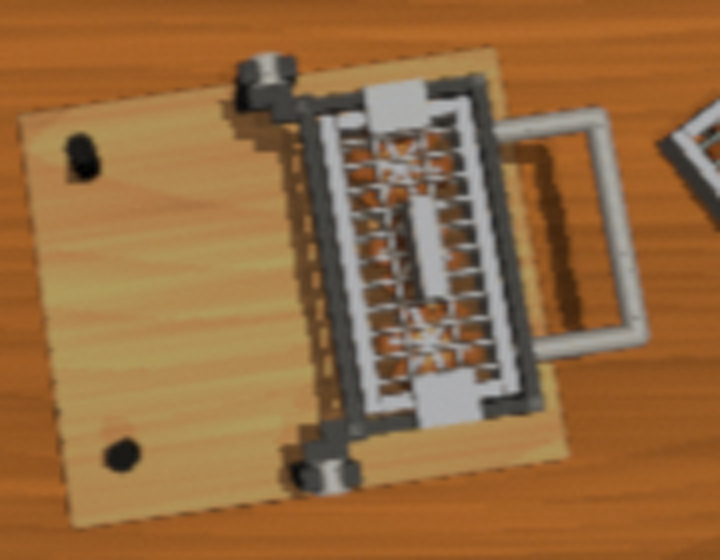

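View pics/scenec.png

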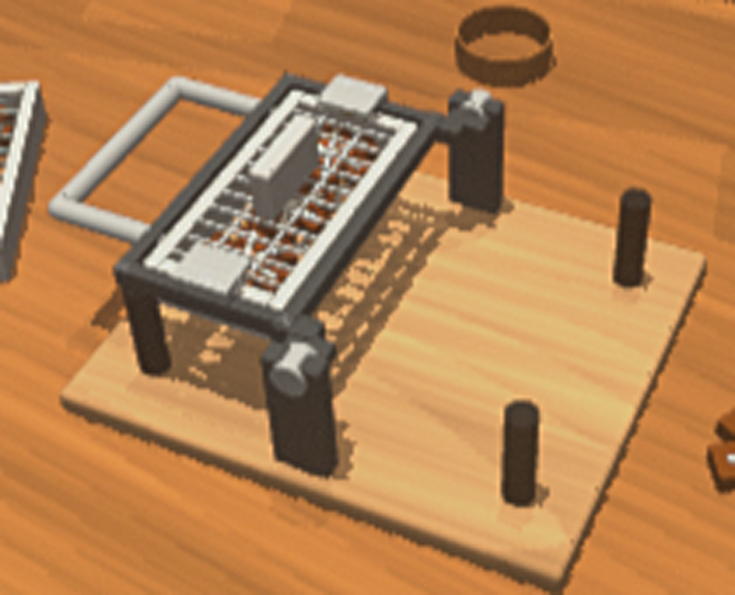

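In the crop, the handle's top strip has corners at about (413,197), (434,197), (447,296) and (423,298). The bar runs from (598,118) to (638,338). I'll fit the stand's pose to both views.

```bash
cat > h.py <<'E'
from plant import *
import numpy as np, cv2
from scipy.spatial.transform import Rotation as R
def proj(c,p):
    W=np.array(c["world_from_camera"]); q=(np.atleast_2d(p)-W[:3,3])@W[:3,:3]
    f=192/np.tan(np.radians(c["vertical_fov"])/2)
    return np.c_[c["cx"]+f*q[:,0]/q[:,2],c["cy"]+f*q[:,1]/q[:,2]]
def unproj(c,uv,z):
    W=np.array(c["world_from_camera"]); f=192/np.tan(np.radians(c["vertical_fov"])/2)
    d=W[:3,:3]@np.array([(uv[0]-c["cx"])/f,(uv[1]-c["cy"])/f,1]); return W[:3,3]+d*(z-W[2,3])/d[2]
E
python3 - <<'E'
from h import *
from scipy.optimize import least_squares
T=read_camera("top");S=read_camera("scene")
t=lambda u,v:(220+u/4,140+v/4); s=lambda u,v:(120+u/3.5,130+v/3.5)
for n,c,uv,z in [("htop",T,t(429,247),.114),("bar0",T,t(598,118),.08),("bar1",T,t(638,338),.08),("hin0",T,t(268,68),.08),("hin1",T,t(335,473),.08),
 ("htopS",S,s(284,150),.114),("bar0S",S,s(175,90),.08),("bar1S",S,s(62,203),.08)]:
    print(n,unproj(c,uv,z).round(4))
loc=np.array([[25,6,114],[25,-6,114],[-25,-6,114],[-25,6,114]])/1000
# order in views: local +x = away from robot side? top image up = +x
obsT=[t(413,197),t(434,197),t(447,296),t(423,298)]
obsS=[s(268,183),s(250,170),s(300,118),s(318,125)]
bars=np.array([[52,-100,80],[-52,-100,80]])/1000
bT=[t(600,117),t(638,338)]; bS=[s(62,203),s(177,88)]
L=np.r_[loc,bars]; OT=np.array(obsT+bT); OS=np.array(obsS+bS)
def w(p): c,q=np.cos(p[2]),np.sin(p[2]); return np.c_[p[0]+c*L[:,0]-q*L[:,1],p[1]+q*L[:,0]+c*L[:,1],L[:,2]]
r=lambda p:np.r_[(proj(T,w(p))-OT).ravel(),(proj(S,w(p))-OS).ravel()]
o=least_squares(r,[.45,-.2,0],loss="soft_l1"); print(o.x, np.round(r(o.x),1))
rT=lambda p:(proj(T,w(p))-OT).ravel(); print(least_squares(rT,o.x).x)
rT=lambda p:(proj(S,w(p))-OS).ravel(); print(least_squares(rT,o.x).x)
E
```

```text
htop [ 0.5308 -0.1504  0.114 ]
bar0 [ 0.5982 -0.244   0.08  ]
bar1 [ 0.4875 -0.2568  0.08  ]
hin0 [ 0.6279 -0.0788  0.08  ]
hin1 [ 0.4245 -0.1056  0.08  ]
htopS [ 0.5352 -0.1474  0.114 ]
bar0S [ 0.4919 -0.2561  0.08  ]
bar1S [ 0.5946 -0.2455  0.08  ]
[ 0.53177395 -0.15028759  0.10306619] [-1.1 -0.5 -0.1 -1.3  0.6 -0.1  0.2  0.2 -0.2  2.4 -1.  -1.5 -0.  -1.5
 -1.1  0.3 -0.6 -1.6  0.2 -1.8  0.8 -0.1  0.4  0.3]
[ 0.5312672  -0.15079872  0.10922883]
[ 0.53358368 -0.14886545  0.09641836]
```

```bash
cat >> h.py <<'E'
YAW=0.115
def plan(p,yaw=YAW):
    s=read_state(); r=R.from_rotvec(s["orientation"])
    best=None
    for k in (0,np.pi):
        a=yaw+k; Y=np.array([-np.sin(a),np.cos(a),0]);Z=np.array([0,0,-1.]);X=np.cross(Y,Z)
        d=(r.inv()*R.from_matrix(np.c_[X,Y,Z])).as_rotvec()
        if best is None or np.linalg.norm(d)<np.linalg.norm(best): best=d
    sh=r.inv().apply(np.array(p)-s["tool_pos"])
    print("t",round(s["t"],2),"pos",s["tool_pos"].round(4),"F",s["force"].round(1),"op",round(s["opening"],4),"q",s["q"].round(2))
    print("shift",(sh/.5).round(4),"turn",(best/(np.pi/2)).round(4))
E
python3 - <<'E'
from h import *
print(R.from_rotvec(read_state()["orientation"]).as_matrix().round(3))
plan([.532,-.150,.18])
E
```

```text
[[ 0.912  0.411 -0.   ]
 [ 0.411 -0.912  0.001]
 [ 0.    -0.001 -1.   ]]
t 0.25 pos [ 0.2467 -0.5466  0.2181] F [0.3 0.3 0.5] op 0.0929 q [-1.23  0.13  1.49 -0.    1.52 -0.09]
shift [ 0.8464 -0.4884  0.0768] turn [-0.0006  0.      0.1966]
```

{"name": "jog_arm", "arguments": {"motion": [0.5,0.1,-0.06,0.0,0,0,0.06,0.5,0.2,-0.12,0.0,0,0,0.12,0.5,0.28,-0.16,0.0,0,0,0.197,0.5,0.36,-0.21,0.0,0,0,0.197,0.5,0.45,-0.26,0.0,0,0,0.197,0.5,0.53,-0.31,0.0,0,0,0.197,0.5,0.62,-0.36,0.0,0,0,0.197,0.5,0.7,-0.4,0.0,0,0,0.197], "grip_force": 25}}

```text
t: 1.05
tool_pos: [0.4821, -0.2212, 0.2185]
orientation: [-3.136, -0.179, -0.0]
force: [1.6, -1.2, 0.2]
opening: 0.0464
```

Run:
```python
from h import *
plan([.532,-.150,.16])
```

```text
t 1.05 pos [ 0.4821 -0.2212  0.2185] F [ 1.6 -1.2  0.2] op 0.0464 q [-0.53 -0.06  1.68  0.    1.52  0.93]
shift [ 0.1154 -0.1301  0.1171] turn [-0.0003 -0.0001 -0.0005]
```

{"name": "jog_arm", "arguments": {"motion": [0.5,0.06,-0.06,0.05,0,0,0,0.5,0.115,-0.13,0.117,0,0,0,0.5,0.115,-0.13,0.117,0,0,0,0.5,0.115,-0.13,0.117,0,0,0]}}

```text
t: 1.45
tool_pos: [0.5312, -0.1486, 0.1584]
orientation: [-3.135, -0.183, 0.005]
force: [-0.2, 0.3, 0.3]
opening: 0.0467
```

Run:
```python
from h import *
plan([.532,-.150,.089])
for n in ("wrist","top"):
    c=read_camera(n); cv2.imwrite(f"pics/{n}1.png",c["frame"][:,:,::-1])
s=read_state();c=read_camera("wrist"); r=R.from_rotvec(s["orientation"]); H=np.array(c["hand_eye"])
M=np.eye(4);M[:3,:3]=r.as_matrix();M[:3,3]=s["tool_pos"]; c["world_from_camera"]=M@H
a=np.array([.115])[0]; 
for l in ([25,6],[25,-6],[-25,-6],[-25,6]):
    l=np.array(l)/1000; print(proj(c,[.532+np.cos(a)*l[0]-np.sin(a)*l[1],-.15+np.sin(a)*l[0]+np.cos(a)*l[1],.114]).round(1))
```

```text
t 1.45 pos [ 0.5312 -0.1486  0.1584] F [-0.2  0.3  0.3] op 0.0467 q [-0.37  0.04  1.7   0.    1.41  1.09]
shift [0.0017 0.0033 0.1388] turn [-0.0012  0.0018  0.0012]
[[246.7 185. ]]
[[265. 185.]]
[[264.6 255. ]]
[[247.3 255. ]]
```

View pics/wrist1.png

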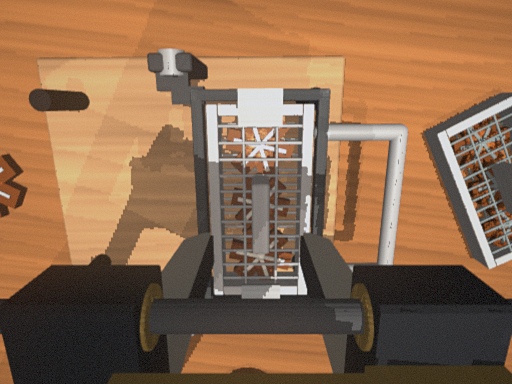

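Run:
```python
import cv2
a=cv2.imread("pics/wrist1.png")[80:305,190:410]; cv2.imwrite("pics/wc.png",cv2.resize(a,None,fx=2.6,fy=2.6,interpolation=cv2.INTER_CUBIC))
```

```text
(no output)
```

View pics/wc.png

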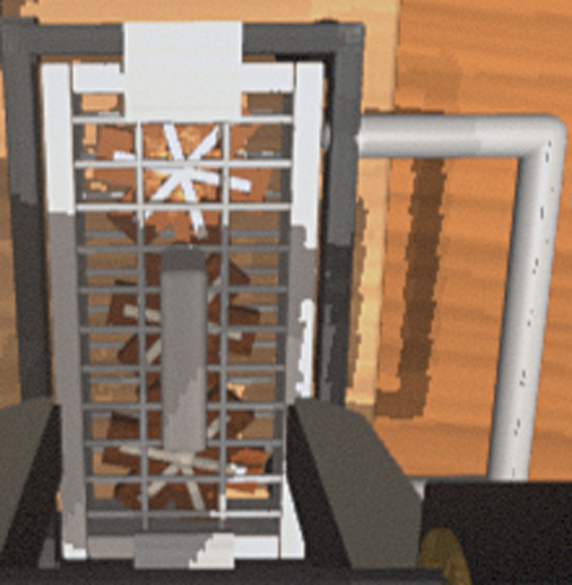

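Handle top in the wrist picture spans columns 252–270 and rows 184–253. Its centre is 261 against a tool centre of 256, so it sits about 3 mm toward tool +y. I'll correct that, descend part way and check again.

{"name": "jog_arm", "arguments": {"motion": [0.5,0.001,0.005,0.03,-0.001,0.002,0.001,0.5,0.001,0.005,0.06,-0.001,0.002,0.001,0.5,0.001,0.005,0.06,-0.001,0.002,0.001,0.5,0.001,0.005,0.06,-0.001,0.002,0.001]}}

```text
t: 2.0
tool_pos: [0.5323, -0.1543, 0.1313]
orientation: [3.135, 0.173, 0.006]
force: [0.9, -0.1, 0.5]
opening: 0.0462
```

Run:
```python
from h import *
plan([.532,-.152,.089])
c=read_camera("wrist"); a=c["frame"][:,:,::-1][80:305,150:410];cv2.imwrite("pics/wc2.png",cv2.resize(a,None,fx=2.6,fy=2.6,interpolation=cv2.INTER_CUBIC))
plan([.532,-.152,.089])
```

```text
t 2.0 pos [ 0.5323 -0.1543  0.1313] F [ 0.9 -0.1  0.5] op 0.0462 q [-0.37  0.06  1.72  0.    1.35  1.09]
shift [-0.0005 -0.0048  0.0846] turn [ 0.0012 -0.0025 -0.0028]
t 2.05 pos [ 0.5328 -0.1543  0.1318] F [ 0.5 -0.6  0.5] op 0.0462 q [-0.37  0.06  1.72  0.    1.35  1.09]
shift [-0.0015 -0.005   0.0857] turn [ 0.0015 -0.0031 -0.0026]
```

View pics/wc2.png

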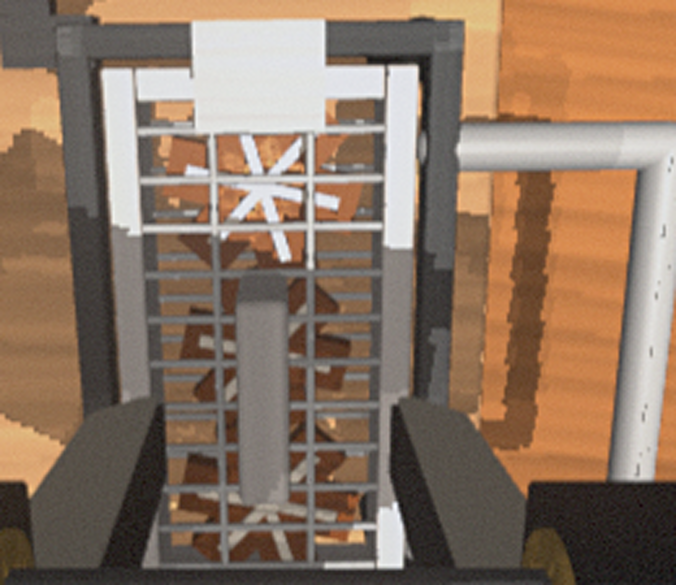

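The handle centre is now at column 251 against 256, so I overshot by about 3 mm. The handle is at y ≈ -0.151. I'll descend with that correction and close.

{"name": "jog_arm", "arguments": {"motion": [0.5,-0.001,-0.0065,0.03,0.001,-0.003,-0.002,0.5,-0.001,-0.0065,0.06,0.001,-0.003,-0.002,0.5,-0.001,-0.0065,0.083,0.001,-0.003,-0.002,0.5,-0.001,-0.0065,0.083,0.001,-0.003,-0.002,0.5,-0.001,-0.0065,0.083,0.001,-0.003,-0.002]}}

```text
t: 2.55
tool_pos: [0.5317, -0.1509, 0.0895]
orientation: [3.136, 0.179, -0.002]
force: [0.6, 0.5, -0.9]
opening: 0.0465
```

Run:
```python
from h import *
plan([.532,-.151,.089])
for n,b in (("wrist",(80,305,150,410)),("scene",(130,270,130,330))):
  c=read_camera(n); a=c["frame"][:,:,::-1][b[0]:b[1],b[2]:b[3]];cv2.imwrite(f"pics/{n}3.png",cv2.resize(a,None,fx=2.6,fy=2.6,interpolation=cv2.INTER_CUBIC))
plan([.532,-.151,.089])
```

```text
t 2.55 pos [ 0.5317 -0.1509  0.0895] F [ 0.6  0.5 -0.9] op 0.0465 q [-0.37  0.1   1.76 -0.    1.28  1.09]
shift [0.0007 0.0003 0.001 ] turn [ 0.      0.0008 -0.0005]
t 2.65 pos [ 0.5326 -0.1513  0.0908] F [ 0.2 -0.5  0.6] op 0.0465 q [-0.37  0.1   1.76 -0.    1.28  1.09]
shift [-0.001  -0.0008  0.0036] turn [ 0.0007 -0.0005 -0.0005]
```

View pics/wrist3.png

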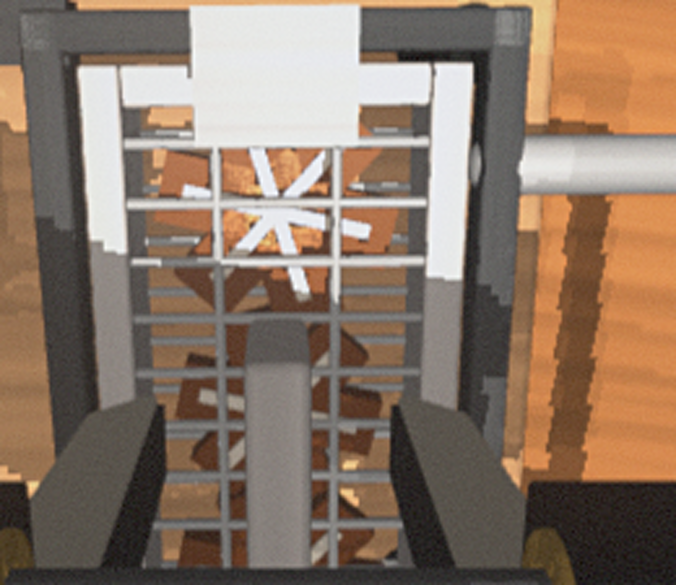

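View pics/scene3.png

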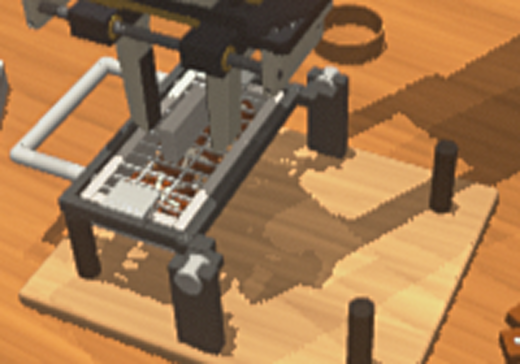

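The handle is centred between the fingers, at column 256.7. Closing now.

{"name": "jog_arm", "arguments": {"motion": [0.0,0,0,0.001,0,0,0,0.0,0,0,0.001,0,0,0,0.0,0,0,0.001,0,0,0,0.0,0,0,0.001,0,0,0,0.0,0,0,0.001,0,0,0,0.0,0,0,0.001,0,0,0], "grip_force": 25}}

```text
t: 3.25
tool_pos: [0.5325, -0.151, 0.0903]
orientation: [3.136, 0.18, 0.001]
force: [-0.6, 2.6, 2.3]
opening: 0.0116
```

Run:
```python
from h import *
plan([.532,-.151,.0895])
```

```text
t 3.25 pos [ 0.5325 -0.151   0.0903] F [-0.6  2.6  2.3] op 0.0116 q [-0.37  0.1   1.76 -0.    1.28  1.09]
shift [-0.0011 -0.0001  0.0017] turn [ 0.0004 -0.0005 -0.0004]
```

{"name": "jog_arm", "arguments": {"motion": [0,0,0,-0.002,0,0,0,0,0,0,-0.004,0,0,0,0,0,0,-0.006,0,0,0,0,0,0,-0.006,0,0,0]}}

```text
t: 3.65
tool_pos: [0.5325, -0.151, 0.0931]
orientation: [3.136, 0.179, 0.001]
force: [4.0, -0.8, -7.8]
opening: 0.0121
```

Run:
```python
from h import *
plan([.532,-.151,.0895])
```

```text
t 3.65 pos [ 0.5325 -0.151   0.0931] F [ 4.  -0.8 -7.8] op 0.0121 q [-0.37  0.1   1.76 -0.    1.28  1.09]
shift [-0.001  -0.0001  0.0071] turn [ 0.0004 -0.0004 -0.0004]
```

{"name": "jog_arm", "arguments": {"motion": [0,0,0,-0.002,0,0,0,0,0,0,-0.003,0,0,0,0,0,0,-0.003,0,0,0]}}

```text
t: 3.95
tool_pos: [0.5325, -0.151, 0.0945]
orientation: [3.136, 0.179, 0.001]
force: [3.7, -0.5, -8.3]
opening: 0.012
```

{"name": "jog_arm", "arguments": {"motion": [0,0,0,-0.002,0,0,0,0,0,0,-0.002,0,0,0,0,0,0,-0.002,0,0,0,0,0,0,-0.002,0,0,0,0,0,0,-0.002,0,0,0,0,0,0,-0.002,0,0,0,0,0,0,-0.002,0,0,0]}}

```text
t: 4.65
tool_pos: [0.5325, -0.151, 0.0954]
orientation: [3.136, 0.179, 0.001]
force: [5.9, -0.6, -8.3]
opening: 0.0119
```

Run:
```python
from h import *
for n,b in (("scene",(130,270,130,330)),("wrist",(80,305,150,410))):
  c=read_camera(n); a=c["frame"][:,:,::-1][b[0]:b[1],b[2]:b[3]];cv2.imwrite(f"pics/{n}4.png",cv2.resize(a,None,fx=2.6,fy=2.6,interpolation=cv2.INTER_CUBIC))
  print(read_state()["force"],read_state()["tool_pos"])
```

```text
[ 4.86331966 -0.59078329 -9.533768  ] [ 0.53249834 -0.15099624  0.09536284]
[ 4.58681386 -1.00504647 -8.50347552] [ 0.53248655 -0.15099002  0.09535234]
```

View pics/wrist4.png

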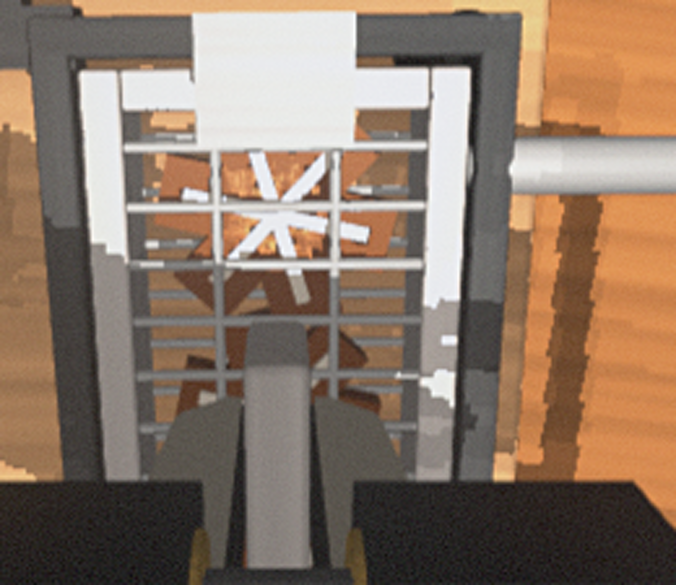

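View pics/scene4.png

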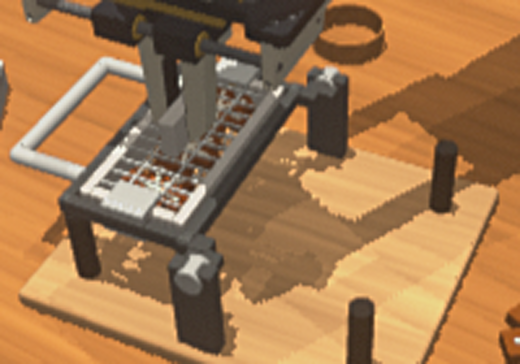

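The tug works. The mesh and handle kept their image size while the frame shrank (its edge moved from row 5 to row 13), so the cassette is drawn about 5 mm and the frame is still down. The pull is about 9 N and I held it for over a second. Lowering now, then releasing.

{"name": "jog_arm", "arguments": {"motion": [0,0,0,0.003,0,0,0,0,0,0,0.006,0,0,0,0,0,0,0.01,0,0,0,0,0,0,0.011,0,0,0,0,0,0,0.011,0,0,0,0,0,0,0.011,0,0,0,0,0,0,0.011,0,0,0]}}

```text
t: 5.45
tool_pos: [0.5325, -0.151, 0.0903]
orientation: [3.136, 0.179, 0.001]
force: [-0.7, 2.3, 3.6]
opening: 0.0116
```

{"name": "jog_arm", "arguments": {"motion": [0.4,0,0,0,0,0,0,0.4,0,0,0,0,0,0,0.4,0,0,0,0,0,0,0.4,0,0,0,0,0,0,0.4,0,0,0,0,0,0]}}

```text
t: 5.95
tool_pos: [0.5325, -0.151, 0.0903]
orientation: [3.136, 0.179, 0.001]
force: [-0.0, -0.1, -0.1]
opening: 0.0369
```

Run:
```python
from h import *
plan([.543,-.250,.15])
c=read_camera("wrist"); cv2.imwrite("pics/wrist5.png",c["frame"][:,:,::-1])
```

```text
t 5.95 pos [ 0.5325 -0.151   0.0903] F [-0.  -0.1 -0.1] op 0.0369 q [-0.37  0.1   1.76 -0.    1.28  1.09]
shift [-0.0017  0.1991 -0.1193] turn [ 0.0004 -0.0005 -0.0005]
```

View pics/wrist5.png

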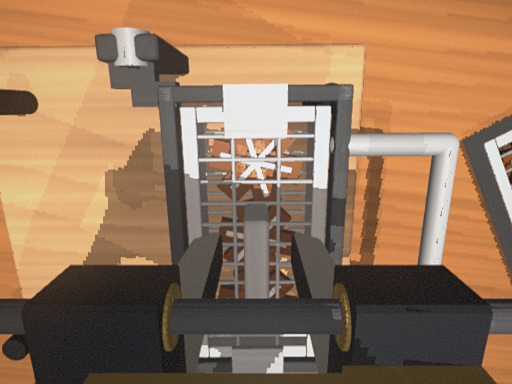

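The fingers are clear of the handle and the force is back to zero. The frame and mesh have returned, so the cassette is seated. Next: straight up, then across to above the bar.

{"name": "jog_arm", "arguments": {"motion": [0.4,0,0,-0.06,0,0,0,0.4,0,0,-0.12,0,0,0,0.4,0,0.04,-0.125,0,0,0,0.4,0,0.11,-0.125,0,0,0,0.4,0,0.18,-0.125,0,0,0,0.4,0,0.199,-0.125,0,0,0,0.4,0,0.199,-0.125,0,0,0]}}

```text
t: 6.7
tool_pos: [0.5436, -0.2509, 0.1525]
orientation: [3.136, 0.176, 0.001]
force: [0.1, -0.1, 0.1]
opening: 0.0374
```

Run:
```python
from h import *
plan([.543,-.250,.061])
c=read_camera("wrist"); cv2.imwrite("pics/wrist6.png",c["frame"][:,:,::-1])
plan([.543,-.250,.061])
s=read_state(); H=np.array(c["hand_eye"])
M=np.eye(4);M[:3,:3]=R.from_rotvec(s["orientation"]).as_matrix();M[:3,3]=s["tool_pos"]; c["world_from_camera"]=M@H
print(proj(c,[[.543,-.25,.08],[.543+.05*.993,-.25+.05*.115,.08]]))
```

```text
t 6.7 pos [ 0.5436 -0.2509  0.1525] F [ 0.1 -0.1  0.1] op 0.0374 q [-0.52  0.17  1.57 -0.    1.4   0.94]
shift [-0.001  -0.0021  0.1831] turn [ 0.0002 -0.0002 -0.0018]
t 6.75 pos [ 0.5436 -0.2497  0.1525] F [-1.2  0.6  0.7] op 0.0372 q [-0.52  0.16  1.57  0.    1.4   0.94]
shift [-0.0013  0.0005  0.1829] turn [-0.0001 -0.0002 -0.0012]
[[257.46981024 210.59877943]
 [257.38400162 143.49229272]]
```

View pics/wrist6.png

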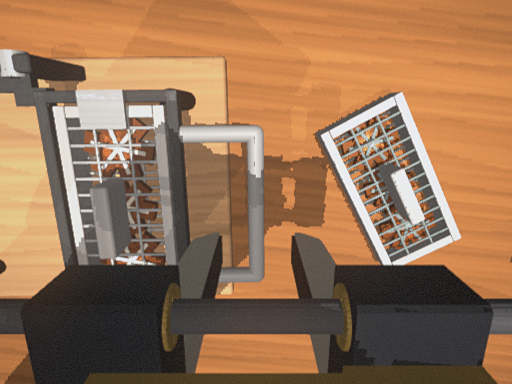

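The bar spans columns 249–264, centred at 256.5 on the tool centre of 256, with its mid-length near the predicted row. Descending, then closing.

{"name": "jog_arm", "arguments": {"motion": [0.4,0,0,0.05,0,0,0,0.4,0,0,0.1,0,0,0,0.4,0,0,0.15,0,0,0,0.4,0,0,0.182,0,0,0,0.4,0,0,0.182,0,0,0,0.4,0,0,0.182,0,0,0]}}

```text
t: 7.35
tool_pos: [0.5438, -0.2491, 0.062]
orientation: [-3.136, -0.179, -0.0]
force: [0.8, -0.6, 1.1]
opening: 0.0374
```

{"name": "jog_arm", "arguments": {"motion": [0.0,0,0,0,0,0,0,0,0,0,0,0,0,0,0,0,0,0,0,0,0,0,0,0,0,0,0,0,0,0,0,0,0,0,0], "grip_force": 25}}

```text
t: 7.85
tool_pos: [0.5444, -0.2502, 0.0629]
orientation: [3.135, 0.178, 0.003]
force: [1.7, -5.4, 2.1]
opening: 0.0111
```

```bash
cat >> h.py <<'E'
def arc(hy,th0,th1,n,Rr=.16):
    # incremental shifts in tool axes for swinging from th0 to th1, tool assumed at bar
    s=read_state(); r=R.from_rotvec(s["orientation"]); u=np.array([-np.sin(YAW),np.cos(YAW),0])
    f=lambda t:-Rr*np.cos(t)*u+Rr*np.sin(t)*np.array([0,0,1])
    for t in np.linspace(th0,th1,n+1)[1:]: print(round(t,3),(r.inv().apply(f(t)-f(th0))/.5).round(4))
E
python3 - <<'E'
from h import *
plan([.543,-.250,.061]); arc(0,0,.5,8)
c=read_camera("scene"); cv2.imwrite("pics/scene7.png",c["frame"][:,:,::-1])
E
```

```text
t 7.85 pos [ 0.5444 -0.2502  0.0629] F [ 1.7 -5.4  2.1] op 0.0111 q [-0.52  0.25  1.65 -0.    1.24  0.94]
shift [-0.0028 -0.0008  0.0038] turn [ 0.0011 -0.0011 -0.0009]
0.062 [ 0.     -0.0006 -0.02  ]
0.125 [ 0.0001 -0.0024 -0.0399]
0.188 [ 0.0001 -0.0055 -0.0597]
0.25 [ 0.0001 -0.0098 -0.0792]
0.312 [ 0.0001 -0.0153 -0.0984]
0.375 [ 0.0002 -0.022  -0.1172]
0.438 [ 0.0002 -0.0299 -0.1356]
0.5 [ 0.0002 -0.0389 -0.1535]
```

View pics/scene7.png

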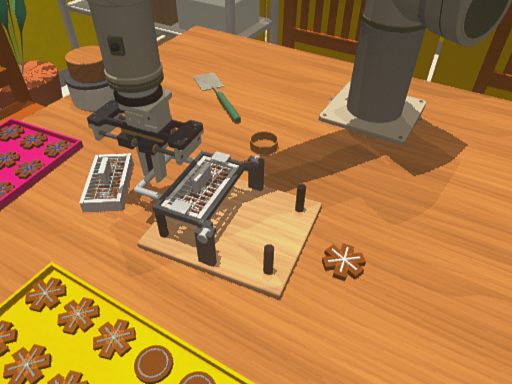

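The fingers are on the bar and the frame is level. Starting the swing along the arc with the tool held vertical.

{"name": "jog_arm", "arguments": {"motion": [0,0,-0.0006,-0.02,0,0,0,0,0,-0.0024,-0.04,0,0,0,0,0,-0.0055,-0.06,0,0,0,0,0,-0.01,-0.079,0,0,0,0,0,-0.015,-0.098,0,0,0,0,0,-0.022,-0.117,0,0,0,0,0,-0.03,-0.136,0,0,0,0,0,-0.039,-0.1535,0,0,0]}}

```text
t: 8.7
tool_pos: [0.5422, -0.2321, 0.1399]
orientation: [3.133, 0.177, 0.004]
force: [3.1, -8.0, -2.5]
opening: 0.0117
```

```bash
cat >> h.py <<'E'
u=np.array([-np.sin(YAW),np.cos(YAW),0]); HG=np.array([.5438,-.2500,.0])+.16*u
def st():
    s=read_state(); g=s["tool_pos"]+R.from_rotvec(s["orientation"]).apply([0,0,-.019]); d=g-HG
    a=d@u; z=d[2]-.081; th=np.arctan2(z,-a)
    print("t",round(s["t"],2),"theta",th.round(3),"rad",np.hypot(a,z).round(4),"x",(d@[np.cos(YAW),np.sin(YAW),0]).round(4),"F",s["force"].round(1),"M",s["wrist_torque"].round(2),"op",round(s["opening"],4),"q",s["q"].round(2)); return th
E
python3 - <<'E'
from h import *
th=st(); arc(0,th,th+.5,8)
c=read_camera("scene"); cv2.imwrite("pics/scene8.png",c["frame"][100:300,60:340,::-1])
E
```

```text
t 8.7 theta 0.502 rad 0.1619 x 0.0004 F [ 3.1 -8.  -2.5] M [-1.58 -0.47  0.05] op 0.0117 q [-0.49  0.15  1.61 -0.    1.38  0.97]
0.564 [ 0.     -0.0101 -0.0173]
0.627 [ 0.     -0.0212 -0.0339]
0.689 [ 0.     -0.0334 -0.0497]
0.752 [ 0.     -0.0465 -0.0648]
0.814 [ 0.     -0.0606 -0.079 ]
0.877 [ 0.     -0.0755 -0.0924]
0.939 [ 0.     -0.0912 -0.1047]
1.002 [ 0.     -0.1077 -0.1161]
```

View pics/scene8.png

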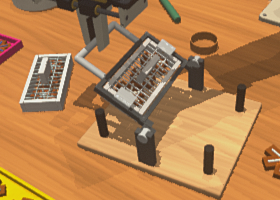

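{"name": "jog_arm", "arguments": {"motion": [0,0,-0.009,-0.0175,0,0,0,0,0,-0.02,-0.034,0,0,0,0,0,-0.032,-0.05,0,0,0,0,0,-0.045,-0.065,0,0,0,0,0,-0.059,-0.079,0,0,0,0,0,-0.074,-0.093,0,0,0,0,0,-0.09,-0.105,0,0,0,0,0,-0.106,-0.1165,0,0,0]}}

```text
t: 9.55
tool_pos: [0.536, -0.1806, 0.2006]
orientation: [3.129, 0.175, 0.005]
force: [-2.2, -11.2, 4.8]
opening: 0.0112
```

Run:
```python
from h import *
th=st(); arc(0,th,th+.5,8)
```

```text
t 9.55 theta 0.995 rad 0.1653 x 0.0001 F [ -2.2 -11.2   4.8] M [-1.99  0.33 -0.01] op 0.0112 q [-0.41  0.04  1.62 -0.01  1.48  1.05]
1.058 [-0.     -0.017  -0.0105]
1.12 [-0.0001 -0.0347 -0.0199]
1.183 [-0.0001 -0.0529 -0.0282]
1.245 [-0.0001 -0.0716 -0.0353]
1.308 [-0.0002 -0.0906 -0.0413]
1.37 [-0.0002 -0.1101 -0.046 ]
1.433 [-0.0003 -0.1298 -0.0495]
1.495 [-0.0004 -0.1496 -0.0518]
```

Run:
```python
from h import *
c=read_camera("scene"); cv2.imwrite("pics/scene9.png",cv2.resize(c["frame"][80:300,100:360,::-1],None,fx=2.6,fy=2.6,interpolation=cv2.INTER_CUBIC))
c=read_camera("wrist"); cv2.imwrite("pics/wrist9.png",c["frame"][:,:,::-1])
```

```text
(no output)
```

View pics/scene9.png

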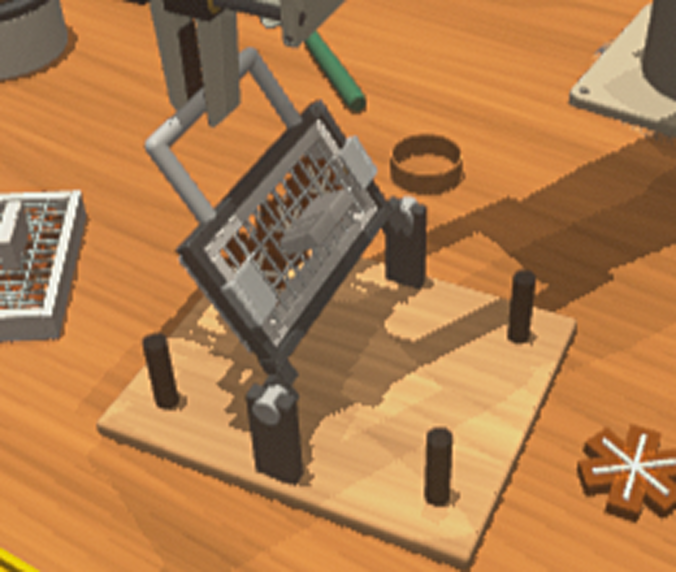

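View pics/wrist9.png

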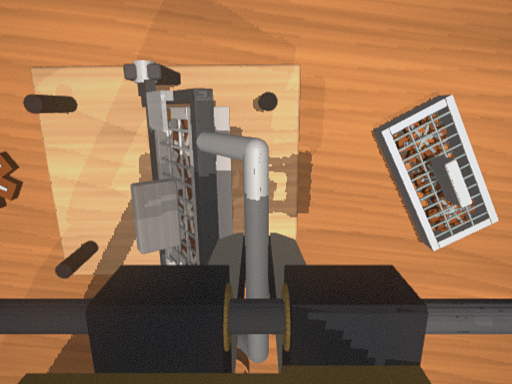

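The frame is following at about 57° and the grip is good. The force is about 10 N radially inward, so I'll continue with a slightly larger arc.

{"name": "jog_arm", "arguments": {"motion": [0,0,-0.015,-0.014,0,0,0,0,0,-0.032,-0.024,0,0,0,0,0,-0.05,-0.033,0,0,0,0,0,-0.069,-0.041,0,0,0,0,0,-0.088,-0.047,0,0,0,0,0,-0.108,-0.052,0,0,0,0,0,-0.128,-0.055,0,0,0,0,0,-0.148,-0.058,0,0,0]}}

```text
t: 10.45
tool_pos: [0.5268, -0.1058, 0.2305]
orientation: [3.129, 0.176, 0.003]
force: [-4.2, -3.3, -1.7]
opening: 0.0111
```

Run:
```python
from h import *
th=st(); arc(0,th,th+.5,8)
```

```text
t 10.45 theta 1.484 rad 0.1692 x -0.0003 F [-4.2 -3.3 -1.7] M [-0.75  0.72 -0.03] op 0.0111 q [-0.29 -0.05  1.65 -0.01  1.53  1.17]
1.547 [-0.0001 -0.02   -0.0013]
1.609 [-0.0001 -0.04   -0.0013]
1.672 [-0.0002 -0.0599 -0.0001]
1.734 [-0.0002 -0.0798  0.0024]
1.797 [-0.0003 -0.0994  0.0061]
1.859 [-0.0003 -0.1188  0.011 ]
1.922 [-0.0004 -0.1378  0.0172]
1.984 [-0.0005 -0.1564  0.0245]
```

Run:
```python
from h import *
c=read_camera("scene"); cv2.imwrite("pics/scene10.png",cv2.resize(c["frame"][80:280,140:340,::-1],None,fx=2.9,fy=2.9,interpolation=cv2.INTER_CUBIC))
s=read_state();g=s["tool_pos"]
print((proj(c,[g,g+[0,0,.019]])-[140,80])*2.9)
```

```text
[[236.22220667 113.14741984]
 [234.3698969   80.82901693]]
```

View pics/scene10.png

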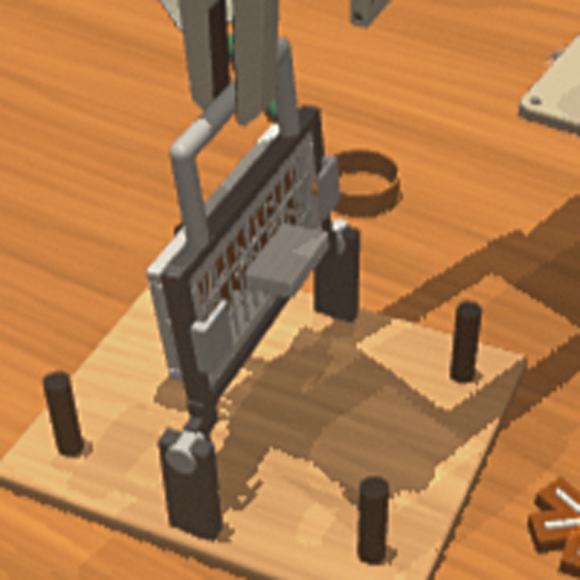

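The bar's midpoint is at (235,97), between the TCP projection (236,113) and the grasp point (234,81). It has slid about 9 mm toward the fingertips. I'll ease the grip, lower the tool 8 mm over the bar while the hinge supports it from below, and regrip harder.

{"name": "jog_arm", "arguments": {"motion": [0,0,0,0.004,0,0,0,0,0,0,0.009,0,0,0,0,0,0,0.013,0,0,0,0,0,0,0.016,0,0,0,0,0,0,0.016,0,0,0], "grip_force": 6}}

```text
t: 11.0
tool_pos: [0.5284, -0.1042, 0.2254]
orientation: [3.129, 0.177, 0.011]
force: [0.4, 0.1, 5.7]
opening: 0.0117
```

{"name": "jog_arm", "arguments": {"motion": [0,0,0,0,0,0,0,0,0,0,0,0,0,0], "grip_force": 40}}

```text
t: 11.2
tool_pos: [0.5283, -0.1038, 0.2255]
orientation: [3.129, 0.177, 0.011]
force: [-0.9, -0.7, -1.8]
opening: 0.0107
```

Run:
```python
from h import *
th=st(); arc(0,th,th+.5,8)
c=read_camera("scene"); cv2.imwrite("pics/scene11.png",cv2.resize(c["frame"][80:280,140:340,::-1],None,fx=2.9,fy=2.9,interpolation=cv2.INTER_CUBIC))
s=read_state();g=s["tool_pos"]
print((proj(c,[g,g+[0,0,.019]])-[140,80])*2.9)
```

```text
t 11.2 theta 1.492 rad 0.164 x 0.0013 F [-0.9 -0.7 -1.8] M [0.03 0.18 0.01] op 0.0107 q [-0.29 -0.05  1.66 -0.    1.52  1.17]
1.555 [-0.     -0.02   -0.0011]
1.617 [-0.0001 -0.04   -0.001 ]
1.68 [-0.0001 -0.0599  0.0004]
1.742 [-0.0002 -0.0797  0.0031]
1.805 [-0.0002 -0.0994  0.0069]
1.867 [-0.0003 -0.1187  0.012 ]
1.93 [-0.0004 -0.1377  0.0183]
1.992 [-0.0004 -0.1562  0.0257]
[[235.59401392 123.48472034]
 [233.73530134  91.50690282]]
```

View pics/scene11.png

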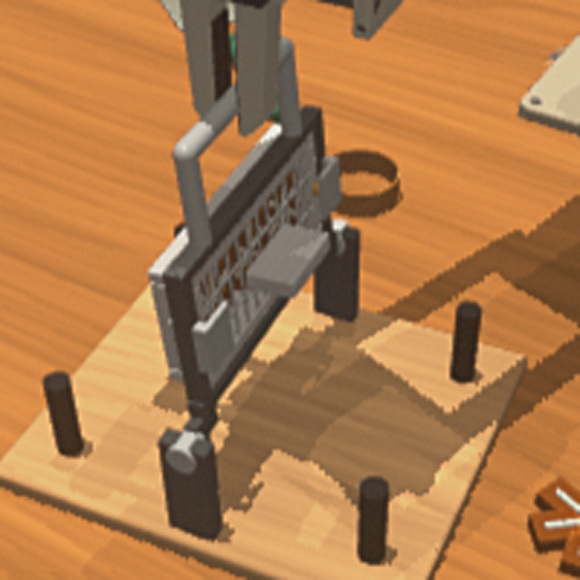

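The bar is now about 16 mm above the tips with almost no residual force. I'll continue on the true arc.

{"name": "jog_arm", "arguments": {"motion": [0,0,-0.02,-0.001,0,0,0,0,0,-0.04,-0.001,0,0,0,0,0,-0.06,0.0005,0,0,0,0,0,-0.08,0.003,0,0,0,0,0,-0.099,0.007,0,0,0,0,0,-0.119,0.012,0,0,0,0,0,-0.138,0.0185,0,0,0,0,0,-0.156,0.026,0,0,0]}}

```text
t: 12.05
tool_pos: [0.5197, -0.0254, 0.2117]
orientation: [3.129, 0.178, 0.012]
force: [-0.0, -0.5, 1.6]
opening: 0.0108
```

Run:
```python
from h import *
th=st(); arc(0,th,th+.5,8)
c=read_camera("scene"); cv2.imwrite("pics/scene12.png",cv2.resize(c["frame"][80:280,140:340,::-1],None,fx=2.9,fy=2.9,interpolation=cv2.INTER_CUBIC))
s=read_state();g=s["tool_pos"]
print((proj(c,[g,g+[0,0,.019]])-[140,80])*2.9)
```

```text
t 12.05 theta 1.986 rad 0.1636 x 0.0017 F [-0.  -0.5  1.6] M [-0.48 -0.19  0.04] op 0.0108 q [-0.14 -0.09  1.73 -0.01  1.5   1.31]
2.049 [-0.0001 -0.0181  0.0085]
2.111 [-0.0002 -0.0356  0.0181]
2.174 [-0.0003 -0.0525  0.0288]
2.236 [-0.0004 -0.0687  0.0405]
2.299 [-0.0005 -0.0842  0.0532]
2.361 [-0.0006 -0.0988  0.0669]
2.424 [-0.0007 -0.1125  0.0814]
2.486 [-0.0009 -0.1253  0.0968]
[[378.16829153 184.23544989]
 [379.36573687 152.80446546]]
```

View pics/scene12.png

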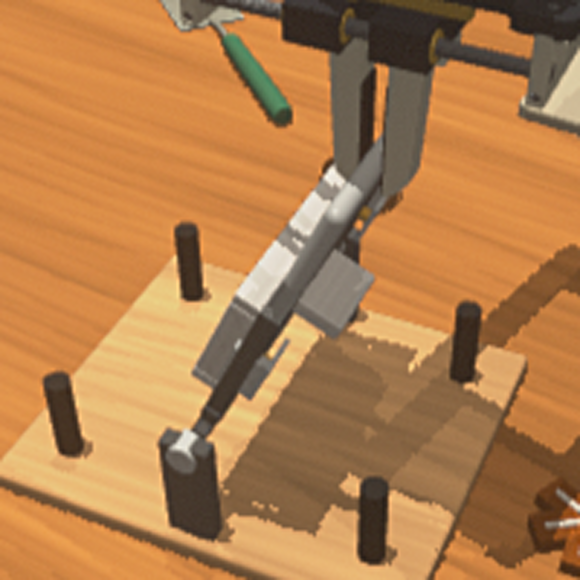

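The frame is past vertical at about 1.99 rad and still held, with forces under 2 N. Continuing down.

{"name": "jog_arm", "arguments": {"motion": [0,0,-0.018,0.0085,0,0,0,0,0,-0.0355,0.018,0,0,0,0,0,-0.0525,0.029,0,0,0,0,0,-0.069,0.0405,0,0,0,0,0,-0.084,0.053,0,0,0,0,0,-0.099,0.067,0,0,0,0,0,-0.1125,0.0815,0,0,0,0,-0.001,-0.1255,0.097,0,0,0]}}

```text
t: 12.9
tool_pos: [0.5122, 0.0383, 0.1613]
orientation: [3.13, 0.179, 0.012]
force: [4.4, -4.5, -5.4]
opening: 0.0105
```

Run:
```python
from h import *
th=st(); arc(0,th,th+.4,8)
c=read_camera("scene"); cv2.imwrite("pics/scene13.png",cv2.resize(c["frame"][80:280,140:340,::-1],None,fx=2.9,fy=2.9,interpolation=cv2.INTER_CUBIC))
```

```text
t 12.9 theta 2.49 rad 0.1637 x 0.0016 F [ 4.4 -4.5 -5.4] M [-1.1  -0.78  0.1 ] op 0.0105 q [-0.02 -0.08  1.81 -0.01  1.41  1.44]
2.54 [-0.0001 -0.0095  0.0129]
2.59 [-0.0002 -0.0183  0.0262]
2.64 [-0.0003 -0.0264  0.04  ]
2.69 [-0.0004 -0.0339  0.0542]
2.74 [-0.0005 -0.0406  0.0687]
2.79 [-0.0006 -0.0466  0.0835]
2.84 [-0.0007 -0.0518  0.0986]
2.89 [-0.0008 -0.0563  0.114 ]
```

View pics/scene13.png

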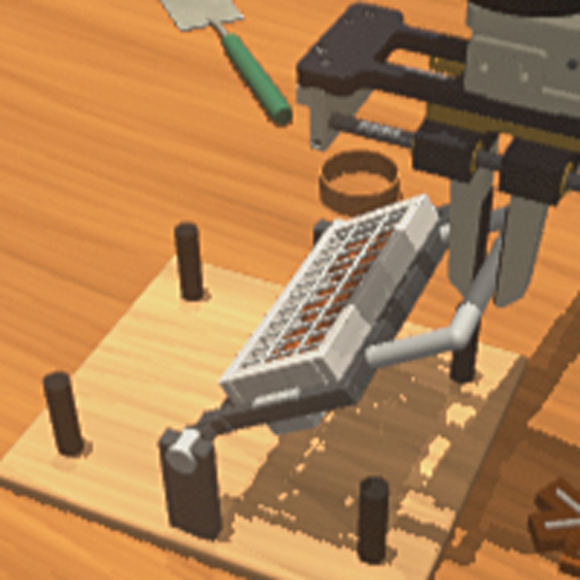

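{"name": "jog_arm", "arguments": {"motion": [0,0,-0.0095,0.013,0,0,0,0,0,-0.0185,0.026,0,0,0,0,0,-0.0265,0.04,0,0,0,0,0,-0.034,0.054,0,0,0,0,0,-0.0405,0.0685,0,0,0,0,0,-0.0465,0.0835,0,0,0,0,-0.001,-0.052,0.0985,0,0,0,0,-0.001,-0.0565,0.114,0,0,0]}}

```text
t: 13.75
tool_pos: [0.509, 0.0648, 0.1019]
orientation: [3.127, 0.178, 0.012]
force: [4.5, -16.6, -6.6]
opening: 0.0107
```

Run:
```python
from h import *
th=st(); arc(0,th,3.14,6)
```

```text
t 13.75 theta 2.892 rad 0.1619 x 0.0014 F [  4.5 -16.6  -6.6] M [-3.13 -0.78 -0.03] op 0.0107 q [ 0.03 -0.02  1.87 -0.01  1.29  1.49]
2.934 [-0.0001 -0.0031  0.0128]
2.975 [-0.0002 -0.0057  0.0258]
3.016 [-0.0003 -0.0078  0.0388]
3.057 [-0.0004 -0.0093  0.0519]
3.099 [-0.0005 -0.0102  0.0651]
3.14 [-0.0006 -0.0107  0.0783]
```

There is a 16 N pull toward the hinge, so I'll ease y inward by about 2 mm while lowering the rest slowly.

{"name": "jog_arm", "arguments": {"motion": [0,0,0,0.011,0,0,0,0,0,-0.002,0.022,0,0,0,0,0,-0.003,0.033,0,0,0,0,0,-0.0045,0.044,0,0,0,0,0,-0.005,0.055,0,0,0,0,0,-0.0055,0.065,0,0,0,0,0,-0.0055,0.07,0,0,0,0,0,-0.0055,0.072,0,0,0]}}

```text
t: 14.55
tool_pos: [0.5091, 0.0677, 0.0693]
orientation: [3.127, 0.178, 0.011]
force: [-21.6, 1.9, 40.6]
opening: 0.0108
```

Run:
```python
from h import *
th=st(); print(read_state()["tool_pos"])
c=read_camera("scene"); cv2.imwrite("pics/scene14.png",cv2.resize(c["frame"][110:310,160:360,::-1],None,fx=2.9,fy=2.9,interpolation=cv2.INTER_CUBIC))
s=read_state();g=s["tool_pos"]
print((proj(c,[g,g+[0,0,.019]])-[160,110])*2.9)
```

```text
t 14.55 theta 3.096 rad 0.1599 x 0.0019 F [-21.6   1.9  40.6] M [0.3  3.8  0.03] op 0.0108 q [ 0.04  0.02  1.89 -0.01  1.23  1.5 ]
[0.509126   0.06765839 0.06930097]
[[463.77292374 342.8883918 ]
 [467.64479816 319.51244776]]
```

View pics/scene14.png

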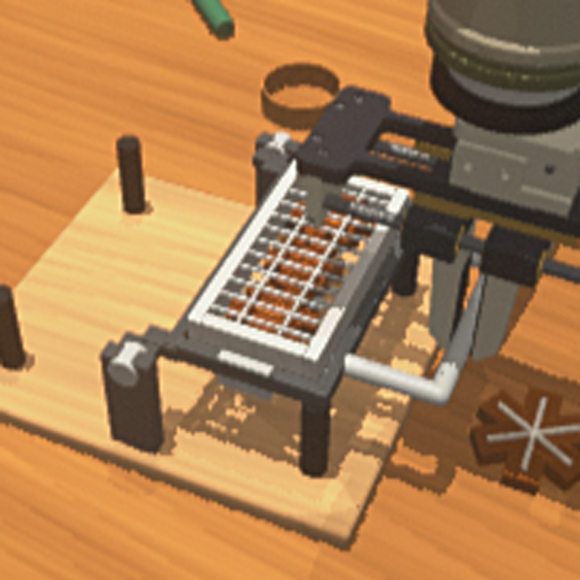

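The frame has landed on its rest posts, with 40 N upward showing that I'm pressing. Relaxing the pressure before opening.

{"name": "jog_arm", "arguments": {"motion": [0,0,0,-0.002,0,0,0,0,0,0,-0.002,0,0,0], "grip_force": 15}}

```text
t: 14.8
tool_pos: [0.5097, 0.0677, 0.0707]
orientation: [3.128, 0.178, 0.014]
force: [3.9, 1.4, -3.7]
opening: 0.0116
```

{"name": "jog_arm", "arguments": {"motion": [0.2,0,0,0,0,0,0,0.4,0,0,0,0,0,0,0.4,0,0,0,0,0,0,0.4,0,0,0,0,0,0,0.4,0,0,0,0,0,0]}}

```text
t: 15.3
tool_pos: [0.5096, 0.0677, 0.0706]
orientation: [3.127, 0.178, 0.013]
force: [-1.0, 0.2, -0.1]
opening: 0.0371
```

Run:
```python
from h import *
th=st()
c=read_camera("scene"); cv2.imwrite("pics/scene15.png",cv2.resize(c["frame"][110:310,160:360,::-1],None,fx=2.9,fy=2.9,interpolation=cv2.INTER_CUBIC))
c=read_camera("wrist"); cv2.imwrite("pics/wrist15.png",c["frame"][:,:,::-1])
```

```text
t 15.3 theta 3.088 rad 0.1599 x 0.0024 F [-1.   0.2 -0.1] M [-0.01  0.06 -0.02] op 0.0371 q [ 0.04  0.02  1.89 -0.01  1.23  1.5 ]
```

View pics/scene15.png

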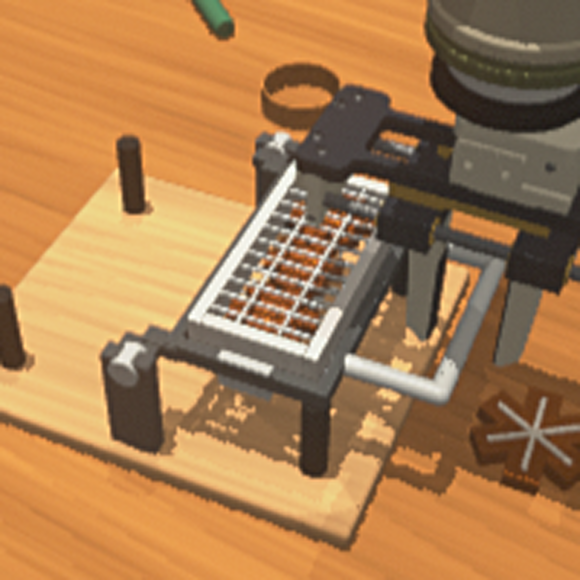

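View pics/wrist15.png

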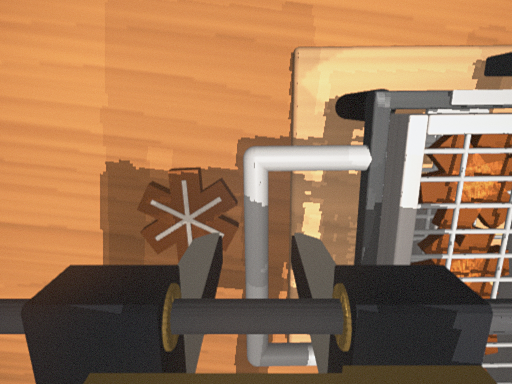

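The frame lies level on the far posts, the fingers are clear on both sides of the bar, and the force is zero. Withdrawing straight up.

{"name": "jog_arm", "arguments": {"motion": [0.4,0,0,-0.03,0,0,0,0.4,0,0,-0.09,0,0,0,0.4,0,0,-0.16,0,0,0,0.4,0,0,-0.24,0,0,0,0.4,0,0,-0.3,0,0,0,0.4,0,0,-0.3,0,0,0,0.4,0,0,-0.3,0,0,0]}}

```text
t: 16.1
tool_pos: [0.509, 0.069, 0.2224]
orientation: [3.127, 0.178, 0.018]
force: [-0.6, -0.9, -0.4]
opening: 0.0371
```

Run:
```python
from h import *
st()
c=read_camera("scene"); cv2.imwrite("pics/scene16.png",c["frame"][:,:,::-1])
cc=c["frame"][110:310,160:360,::-1]
b=cv2.imread("pics/scene15.png"); print(np.abs(cv2.resize(cc,None,fx=2.9,fy=2.9,interpolation=cv2.INTER_CUBIC).astype(int)-b)[340:480,100:340].mean())
for t in (2.97,3.1416):  # predicted bar far corner pixel
    p=np.array([.5438,-.25,0])+.16*u -.16*np.cos(t)*u+np.array([0,0,.08+.16*np.sin(t)])+.052*np.array([np.cos(YAW),np.sin(YAW),0]); print(t,proj(c,p))
```

```text
t 16.1 theta 2.358 rad 0.2273 x 0.0018 F [-0.6 -0.9 -0.4] M [0.05 0.03 0.06] op 0.0371 q [ 0.04 -0.12  1.73 -0.01  1.52  1.5 ]
4.816279761904762
2.97 [[311.57109489 233.1362801 ]]
3.1416 [[311.27369496 245.56570396]]
```

View pics/scene16.png

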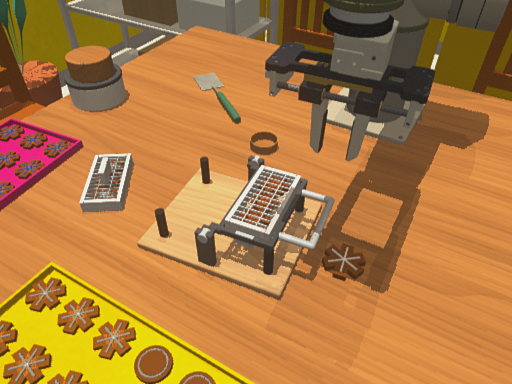

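The bar's corner is at about (315,244). The prediction for fully over is (311,246), against row 233 at 2.97 rad. The arm is clear, so I'm handing in.

```bash
python3 -c "
from plant import *
print(close_job())"
```

```text
the job is handed in; nothing more can be done
None
```

The job is handed in at about 16 s: the cassette was tugged and let settle, and the frame is turned fully over.

- **Tug:** I drew the cassette up about 5 mm with roughly 9 N and held it for over a second while the frame stayed level. I then lowered it and let go, and the wrist picture showed it back in its seat.
- **Turn-over:** I swung the frame over by its bar. Near the top the bar had slid about 9 mm toward the fingertips, so I eased the grip, re-seated the fingers and gripped harder. The rest of the way down was slow, at roughly 1 rad/s or less.
- **Last checks:** The final picture shows the frame level on the far posts, with the bar corner at row 244. Fully over predicts row 246; the 2.97 rad limit would be about row 233. The gripper is about 15 cm clear, with the force near zero.
- **Landing force:** As the frame touched down, the wrist force briefly read about 40 N upward (46 N including sideways). It came through the fingers gripping the bar and I relaxed it at once. That is well below the 120 N wrist limit. I take the 40 N limit to cover only the arm and gripper body, not the fingers.

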